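# Hang the crane saddle on the toy garage rail and pin it through both eyes

### The job

Pick up the wooden hanger and hook it over the toy garage's rail near the rail end that is farther from the dark mark, with its eye on the bracket's side of the rail, then slide it along the rail, seated all the way, until its eye stands over the eye of the fixed bracket at the mark. Then take the square-headed pin out of its stand, thread it down through the hanger's eye and on through the bracket's eye, and finish still holding the pin by its head, at rest: its tip poking out well below the bracket's eye but off the shelf, its head clear above the hanger so that only the gripper carries it, and the hanger still seated at the mark. Leave the jar, the dumper and the little car where they are.

Things in the scene. Friction and masses are not known exactly. Their poses are not given: they have to be found in the camera images.
- garage: Fixed open wooden toy garage. Origin on the shelf below the middle of its rail; y along the rail, -x its front (robot side). Rail: wooden bar 16 mm wide (x), 20 mm tall, top at 120 mm, y = -140 to +140 mm, on end posts (y = +-130 mm) as wide as the rail. The parking deck behind it starts at x = 50 mm, highest edge 117 mm. Its place and yaw vary.
- bracket: Fixed wooden bracket in front of the rail, up to 70 mm either side of the rail's middle. Origin on the shelf straight below its vertical eye; axes parallel to the garage's. Eye plate 30 by 32 mm, 16 mm thick, from 44 to 60 mm above the shelf, open below down to the shelf. Its foot stands behind the eye (x = 15 to 35 mm, 60 mm high).
- lower_eye (a point): Centre of the mouth of the bracket's eye, at its top face 60 mm above the shelf. Vertical round through hole 15 mm in diameter, 16 mm long, with a 2.5 mm chamfer. 42 mm in front of the rail's middle line.
- mark (a point): The dark mark on the rail: middle of the rail's top face, at the bracket's place (42 mm behind the lower eye in x, 60 mm above it). Axes as the garage: y along the rail. The hanger is at the mark when hanger_seat lies here.
- hanger: Loose wooden U saddle (about 0.2 kg), starts standing on its legs. Origin on its underside, mid-slot. 70 mm long (y); slot 22 mm wide (x: 3 mm play each way on the rail), 40 mm deep; legs x = -19..-11 and 11..27 mm; bridge 40..52 mm high; grip block on top 20 (x) by 24 (y) mm, 52..94 mm high. Ear with the eye out to x = -57 mm, 24..40 mm high; -x faces the garage's front when hooked on.
- hanger_grip (a point): Middle of the hanger's grip block where it is best grasped, 76 mm above the hanger's underside, 18 mm below the block's top; gripping along the hanger's y (24 mm wide) or x (20 mm).
- hanger_seat (a point): Underside of the hanger's bridge, middle of the slot, 40 mm above the hanger's underside: it lies on the rail's top face when the hanger is hooked on. The hanger then rests flat and slides with some friction.
- upper_eye (a point): Centre of the mouth of the hanger's eye, at the ear's top face, 42 mm to the hanger's -x and level with hanger_seat. Vertical round through hole 15 mm in diameter, 16 mm long, 2.5 mm chamfer.
- stand: Fixed dark wooden block 70 by 70 by 45 mm in which the pin starts upright, to the other side. Origin on the shelf below its middle; the hole is 14 mm wide and 40 mm deep.
- pin_head (a point): Centre of the pin's square head, 22 by 22 mm and 42 mm tall; axes: z up along the pin, x and y square to the head's faces. The head's underside is 21 mm below this point. When threading, gripping along the rail's direction keeps the fingers clear of the hanger's grip block.
- pin_tip (a point): Lower end of the pin, 131 mm below pin_head. Round wooden shank 12 mm in diameter, 110 mm long below the head, tapering to 7 mm in the last 5 mm. The pin weighs about 60 g.
- jar: Bystander: glass jar with screw lid, 72 mm diameter, 102 mm tall; origin under its centre.
- dumper: Bystander: orange die-cast dumper, 115 by 52 mm, 62 mm tall; origin under its centre.
- car: Bystander: small wooden car, 70 by 46 mm, 43 mm tall; origin under its centre.
- pin: The loose pin as a whole: square head on top, round shank below; origin at its tip, z up along it.
Not all that is in view belongs to the job. Leave any orange or purple look-alike of the pin alone.

How it is judged:
On the way, in this order (a step that is already met when the one before it is completed fails the run):
1. the hanger is hooked over the rail, seated, at least 50 mm from the mark (x of hanger_seat in the frame of mark between -0.006 and 0.006 m and z of hanger_seat in the frame of mark between -0.003 and 0.003 m and angle between hanger's own z axis and vertical below 0.1 rad and angle between the y axis of hanger and the y axis of mark, either way round below 0.2 rad and (y of hanger_seat in the frame of mark above 0.05 m or y of hanger_seat in the frame of mark below -0.05 m)), for 0.2 s.
2. the hanger slides along the rail, still seated, 15 to 45 mm before the mark (x of hanger_seat in the frame of mark between -0.006 and 0.006 m and z of hanger_seat in the frame of mark between -0.003 and 0.003 m and angle between hanger's own z axis and vertical below 0.1 rad and angle between the y axis of hanger and the y axis of mark, either way round below 0.2 rad and (y of hanger_seat in the frame of mark between 0.015 and 0.045 m or y of hanger_seat in the frame of mark between -0.045 and -0.015 m)), for 0.05 s.
3. the hanger is seated within 6 mm of the mark (x of hanger_seat in the frame of mark between -0.006 and 0.006 m and z of hanger_seat in the frame of mark between -0.003 and 0.003 m and angle between hanger's own z axis and vertical below 0.1 rad and angle between the y axis of hanger and the y axis of mark, either way round below 0.2 rad and y of hanger_seat in the frame of mark between -0.006 and 0.006 m), for 0.3 s.
4. the pin's tip has come through the hanger's eye and is not yet in the bracket's (z of pin_tip in the frame of lower_eye between 0.002 and 0.042 m and z of pin_tip in the frame of upper_eye between -0.08 and -0.017 m and horizontal distance between pin_tip and upper_eye below 0.01 m), for 0.05 s.
At the end, for the whole second after the job is handed in: Hanger seated on the rail within 6 mm of the mark; pin upright through both eyes, tip 20 to 46 mm below the top of the bracket eye and within 6 mm of its axis, head 2.5 mm or more clear of the hanger, gripped, at rest, off the shelf; bystanders within 30 mm of their starts (all of step 3 and z of pin_tip in the frame of lower_eye between -0.046 and -0.02 m and horizontal distance between pin_tip and lower_eye below 0.006 m and horizontal distance between pin_head and upper_eye below 0.012 m and z of pin_head in the frame of upper_eye above 0.0235 m and angle between pin_tip's own z axis and vertical below 0.1 rad and contact force between the fingers and pin above 1 N and linear speed of each of pin, hanger below 0.02 m/s and not (distance of any of jar, dumper, car from where it was at the start of the episode above 0.03 m)); the arm keeps its last pose, push and grip.
It fails at once if the jar, the dumper or the little car is moved by more than 30 mm (distance of any of jar, dumper, car from where it was at the start of the episode above 0.03 m).
It also fails if it takes over 72 s, if anything falls off the work surface, if the arm or the gripper's body presses on something with over 40 N, if the wrist force passes 120 N, or if a joint passes its speed limit or range.

### The arm

A 7-joint arm with a two-finger parallel gripper is mounted at the origin on the work surface. World frame = base frame: x ahead of the robot, y to its left, z up, the work surface at z = 0. Lengths are in m, angles in rad, forces in N, time in s.
With the tool pointing down it reaches from about 0.4 to 0.875 m from the base axis. Payload 6.5 kg.
Tool frame: the origin (TCP) lies at the very end of the fingers, on their centre line; the grasp point (between the pads) lies 19 mm behind it (ctrl.pinch_z is the distance from the TCP to the grasp point, in m); z points along the fingers, y is the line along which they close (so a half turn about z gives the same grasp; the last joint's range is limited). The gripper opens to 88 mm and grips with 3 to 60 N. Pads are 18 mm wide; open, the fingers measure 123 mm over their backs; the gripper's body (75 mm by 187 mm) begins 45 mm behind the grasp point.
Start: joints at [1.223, 0.536, -0.004, 1.538, 0.003, 1.067, -0.071], TCP at [0.181, -0.624, 0.239] pointing down, gripper open.
Joint ranges: [-2.7, 2.7], [-0.37, 2.16], [-1.27, 1.26], [0.24, 2.4], [-1.31, 4.45], [0.19, 1.91], [-2.76, 2.76]. Speed limits (rad/s): [2.39, 2.39, 3.14, 3.14, 3.14, 3.14, 3.14].

### API

Orientations are given as a unit quaternion [x, y, z, w].
In Python, from station import ctrl gives the robot as it stands.
- The arm moves only by the tool step_arm, never from a script. Its argument "deltas" is text: rows parted by semicolons, each of 4 numbers parted by spaces: the shift along the world's x, y, z in m, then the turn about the world's z in rad. In form: x y z turn; .... A call has exactly 10 rows; each row shifts and turns the commanded pose from where the row before left it; what a row does not reach is not made up. A row lasts 1/8 s, in which the tool goes at most 62.5 mm and 10.7 degrees, less where a joint would pass 70% of its speed; a pose out of reach is approached as far as the arm can. A call is refused whole if a number of a shift passes 0.0625 or a number of a turn 0.188, either way. A call with a gripper value outside its range is refused whole. "claw" is the finger opening in m, from 0 to 0.0881, set as the call begins (left out, the last holds). The fingers move at their own pace and stop on an object; "squeeze" is the grip in N (left out, the last holds). Time passes only in rows, so rows that do not move let the fingers close, or fill a call up. It gives the time, the measured TCP pose, the force, the opening and the grip force at its end, in the units of the state.
- ctrl.get_state(): the state, without advancing time (a new reading comes with each control period).
- ctrl.grab_frame(name): name is "scene" or "top" or "wrist"; returns the picture (420x560x3 uint8, blue, green, red); there is no depth.
- ctrl.camera_params(name): a dict with "camera_matrix" (3x3 intrinsics, pixels), "extrinsics" (4x4, takes a point from camera to world coordinates); the wrist camera has in their place "T_tool_cam" (4x4, takes a point from camera to tool coordinates, whose origin is the TCP and whose axes are the flange's). Camera axes: x right, y down, z forward; pixel columns grow to the right and rows downward; lengths in m; the calibration is good to about 2 mm. A picture is of the moment at which its call begins: read the wrist's pose just before it. camera_params takes no time and is no camera call.
- ctrl.close_job(): hands the job in; it is judged then, once.
The state is a dict: "time": time; "qpos": joint angles; "qd": joint speeds; "joint_efforts": joint torques, N m; "eef_pos": TCP position; "orientation": TCP orientation; "contact_force": force on the tool from outside, world axes, zero at the start; "ft_torque": the same for the moment, N m; "width": finger opening in m; "grasp_force": force on a finger pad.
Only numpy, scipy, OpenCV 4.12 (cv2) and the standard library are available. Lean on these libraries where they do the work, as an engineer would, in place of code of your own. Each camera call takes 0.05 s, during which the arm holds its last target. There are 200 camera calls.

## Working session

There is one attempt and no reset: what is moved stays moved. The work goes in short steps, Python scripts to look and compute and a tool call to move; the robot and the scene stay as the last step left them, time stands still between calls to the robot, and variables do not carry over. Pictures are saved under pics/ and viewed, at most 10 in all, crops included, and the job is handed in when it is done.

Besides the shell and the picture viewer there is one more tool, called after "Call:" as name(argument=value, ...) on one line, values as JSON. step_arm: Moves the arm, as the interface text tells. Its arguments: {"type":"object","properties":{"deltas":{"type":"string"},"claw":{"type":"number"},"squeeze":{"type":"number"}},"required":["deltas"]}

```bash
mkdir -p pics; ls; python3 - <<'E'
from station import ctrl
import cv2,numpy as np
s=ctrl.get_state();print(s)
for n in ["scene","top"]:
    cv2.imwrite(f"pics/{n}0.png",ctrl.grab_frame(n));print(n,ctrl.camera_params(n))
print(ctrl.camera_params("wrist"),ctrl.pinch_z)
E
```

```text
pics
{'time': 0.0, 'qpos': array([ 1.22281466,  0.53716765, -0.00442865,  1.53882516,  0.0026038 ,
        1.06731296, -0.07122492]), 'qd': array([ 1.41122978e-03, -1.17259851e-03,  1.01716509e-03, -2.40052827e-05,
       -1.82091388e-03,  9.37495768e-04,  1.28380746e-03]), 'joint_efforts': array([-2.95645509e-05, -5.70976174e+01,  9.91004370e-01, -2.51597553e+01,
       -5.62397903e-02,  1.76912709e-02,  1.56173082e-04]), 'eef_pos': array([ 0.18055499, -0.62379647,  0.23785692]), 'orientation': array([ 9.90088112e-01,  1.40445014e-01, -1.85795898e-04, -8.33250937e-04]), 'contact_force': array([ 0.3111277 , -0.47988239,  0.21679681]), 'ft_torque': array([0.01455589, 0.01539574, 0.0164235 ]), 'grasp_force': 0.0, 'width': 0.08830232654249724}
scene {'camera_matrix': array([[447.10678117,   0.        , 274.30490126],
       [  0.        , 447.10678117, 207.48812164],
       [  0.        ,   0.        ,   1.        ]]), 'extrinsics': array([[-0.46179296,  0.69835663, -0.54685032,  1.09872381],
       [ 0.88684569,  0.37456142, -0.27057065,  0.33726389],
       [ 0.01587423, -0.60991947, 
[... 362 characters left out ...]
 -0.03240944,  0.00967926,  0.04037368],
       [-0.0018345 , -0.23380592, -0.97228156,  1.25847813],
       [ 0.        ,  0.        ,  0.        ,  1.        ]])}
{'camera_matrix': array([[300.67495553,   0.        , 287.08935196],
       [  0.        , 300.67495553, 211.35100164],
       [  0.        ,   0.        ,   1.        ]]), 'T_tool_cam': array([[ 2.19046095e-04, -9.50854122e-01, -3.09639130e-01,
         8.08673997e-02],
       [ 9.99999947e-01,  2.83396872e-04, -1.62844409e-04,
        -3.77827428e-04],
       [ 2.42592038e-04, -3.09639077e-01,  9.50854133e-01,
        -1.43702610e-01],
       [ 0.00000000e+00,  0.00000000e+00,  0.00000000e+00,
         1.00000000e+00]])} 0.0187
```

View pics/scene0.png

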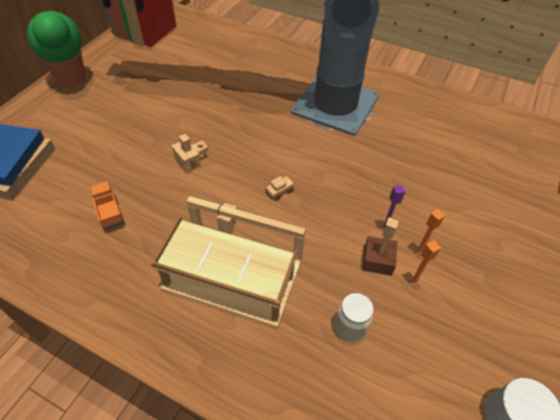

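View pics/top0.png

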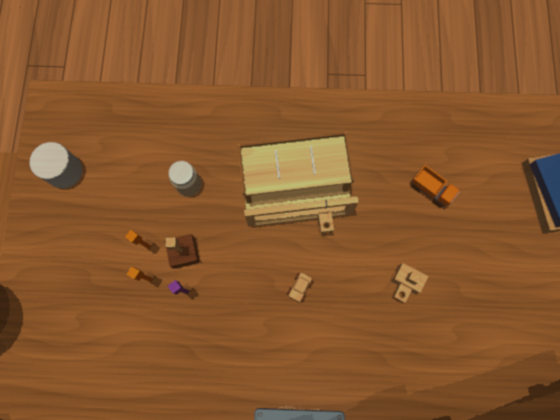

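The scene picture shows the garage at (230,250), bracket (227,215), hanger (188,152), car (280,187), dumper (105,205), stand (380,255) with the pin head (390,228), and jar (355,315). In the top view the rail runs (247,213)–(357,200), the bracket eye is at (326,224), the hanger at (410,280) with its ear at (403,294), and the pin head at (171,243). I'll enlarge the top view.

```bash
cat > h.py <<'E'
import numpy as np,cv2
from scipy.spatial.transform import Rotation as R
from station import ctrl
def cam(n,st=None):
    c=ctrl.camera_params(n);K=c["camera_matrix"]
    if n=="wrist":
        T=np.eye(4);T[:3,:3]=R.from_quat(st["orientation"]).as_matrix();T[:3,3]=st["eef_pos"]
        return K,T@c["T_tool_cam"]
    return K,c["extrinsics"]
def plane(K,T,uv,z):
    d=T[:3,:3]@np.linalg.inv(K)@np.array([uv[0],uv[1],1.]);o=T[:3,3]
    return o+d*(z-o[2])/d[2]
def proj(K,T,p):
    q=K@(T[:3,:3].T@(np.asarray(p)-T[:3,3]));return q[:2]/q[2]
E
python3 - <<'E'
import cv2,numpy as np
im=cv2.imread("pics/top0.png")
f=lambda x,y,w,h,s:cv2.resize(im[y:y+h,x:x+w],None,fx=s,fy=s,interpolation=cv2.INTER_CUBIC)
a=f(235,180,133,60,6)  #798x360
b=f(380,255,60,48,5) #300x240
c=f(150,225,60,48,5)
o=np.zeros((600,800,3),np.uint8);o[:360,:798]=a;o[360:,:300]=b;o[360:,310:610]=c
cv2.imwrite("pics/crop0.png",o)
E
```

```text
(no output)
```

View pics/crop0.png

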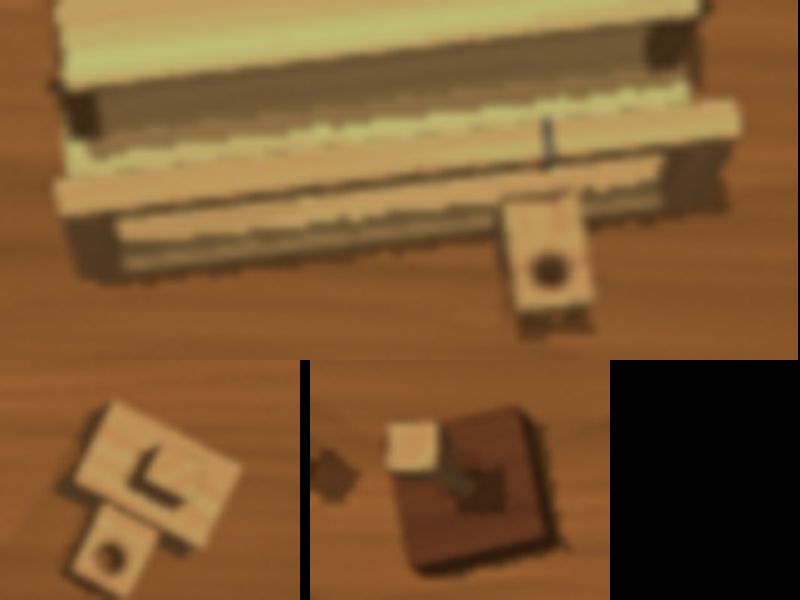

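Crop readings: rail top corners (57,180),(60,215),(740,100),(740,135); mark (548,143); bracket eye (550,269); hanger bridge corners (115,402),(243,468),(203,550),(77,483) with eye (110,558); pin head top (413,447).

```bash
python3 - <<'E'
from h import *
K,T=cam("top")
A=lambda u,v:(235+u/6-.42,180+v/6-.42)
B=lambda u,v:(380+u/5-.4,255+(v-360)/5-.4)
C=lambda u,v:(150+(u-310)/5-.4,225+(v-360)/5-.4)
P=lambda uv,z:plane(K,T,uv,z)
L=(P(A(57,180),.12)+P(A(60,215),.12))/2;Rr=(P(A(740,100),.12)+P(A(740,135),.12))/2
d=L-Rr;print("rail",L,Rr,np.linalg.norm(d),"yaw",np.arctan2(-d[0],d[1]))
m=P(A(548,143),.12);e=P(A(550,269),.06);print("mark",m,"eye",e,np.linalg.norm((m-e)[:2]))
c=[P(B(*q),.052) for q in [(115,402),(243,468),(203,550),(77,483)]];cc=np.mean(c,0);he=P(B(110,558),.04)
v=(c[0]+c[1]-c[2]-c[3])/2;w=(c[0]+c[3]-c[1]-c[2])/2
print("hanger centre",cc,"eye",he,"yaw",np.arctan2(v[1],v[0]),np.arctan2(-w[0],w[1]),np.linalg.norm(v),np.linalg.norm(w))
print("pin",P(C(413,447),.157),"stand",P(C(473,488),.045))
s=ctrl.get_state();z=R.from_quat(s["orientation"]).as_matrix();print(z)
for n,uv,h in [("jar",(182,172),.102),("car",(300,287),.04),("dumper",(436,186),.05),("purple",(176,288),.15)]:print(n,P(uv,h))
E
```

```text
rail [0.57186801 0.14776681 0.12      ] [ 0.6146436  -0.12785564  0.12      ] 0.27892200719207233 yaw 0.15396799267223601
mark [ 0.60128142 -0.04987363  0.12      ] eye [ 0.56238861 -0.05621608  0.06      ] 0.03940656578404717
hanger centre [ 0.43532393 -0.27076346  0.052     ] eye [ 0.39475869 -0.24809555  0.04      ] yaw -0.4621598587810989 -0.46169596037385036 0.04605713058678051 0.06955165013899402
pin [0.48672177 0.31215055 0.157     ] stand [0.48643853 0.30742166 0.045     ]
[[ 9.60539261e-01  2.78143967e-01 -5.11099088e-04]
 [ 2.78144420e-01 -9.60538213e-01  1.42263605e-03]
 [-9.52325708e-05 -1.50865714e-03 -9.99998857e-01]]
jar [0.67599903 0.31189369 0.102     ]
car [0.4040846  0.00574679 0.04      ]
dumper [ 0.67691008 -0.34189533  0.05      ]
purple [0.38220208 0.29121706 0.15      ]
```

Call:
step_arm(deltas="0.0314 0.0444 0 -0.093; 0.0314 0.0444 0 -0.093; 0.0314 0.0444 0 -0.093; 0.0314 0.0444 0 -0.093; 0.0314 0.0444 0 -0.093; 0.0314 0.0444 0 -0.093; 0.0314 0.0444 0 -0.093; 0.0314 0.0444 0 -0.093; 0 0 0 0; 0 0 0 0", claw=0.07)

```text
time: 1.35
eef_pos: [0.4314, -0.2697, 0.2385]
orientation: [0.973, -0.229, -0.0, 0.0]
contact_force: [0.4, -0.2, -0.1]
width: 0.0698
grasp_force: 0.0
```

```bash
python3 - <<'E'
from h import *
s=ctrl.get_state();im=ctrl.grab_frame("wrist");K,T=cam("wrist",s)
np.savez("w1.npz",K=K,T=T);print(s["eef_pos"],R.from_quat(s["orientation"]).as_matrix())
cv2.imwrite("pics/w1.png",im)
E
```

```text
[ 0.43136565 -0.26965804  0.23848906] [[ 8.95308097e-01 -4.45446577e-01 -8.70507330e-04]
 [-4.45446931e-01 -8.95308308e-01 -2.55888354e-04]
 [-6.65387853e-04  6.16863734e-04 -9.99999588e-01]]
```

View pics/w1.png

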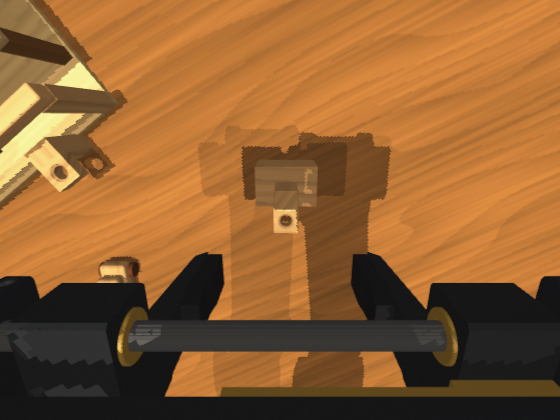

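The wrist view shows the hanger square to the gripper: eye (286,220), bridge columns 255–317, bridge back edge at row 160.

```bash
python3 - <<'E'
from h import *
d=np.load("w1.npz");K,T=d["K"],d["T"]
yaw=np.arctan2(-.4454,.8953);x=np.array([np.cos(yaw),np.sin(yaw)])
e=plane(K,T,(286,220.5),.04)
print("yaw",yaw,"eye",e,"origin from eye",e[:2]+.042*x)
a,b=plane(K,T,(255.5,160),.052),plane(K,T,(317,160),.052)
print(np.linalg.norm(a-b),"origin from back edge",(a+b)[:2]/2-.027*x,"edge yaw",np.arctan2(*( (a-b)[:2]*[-1,1]))) 
print(plane(K,T,(60,173),.06),"bracket eye")
im=cv2.imread("pics/w1.png")[140:240,240:335]
im=cv2.convertScaleAbs(cv2.resize(im,None,fx=6,fy=6,interpolation=cv2.INTER_CUBIC),alpha=1.6)
cv2.imwrite("pics/w1c.png",im)
E
```

```text
yaw -0.4616350893565104 eye [ 0.39386185 -0.24901191  0.04      ] origin from eye [ 0.43146552 -0.26771924]
0.0672853467943704 origin from back edge [ 0.43636543 -0.27058812] edge yaw -0.461444487636975
[ 0.55804818 -0.05769031  0.06      ] bracket eye
```

View pics/w1c.png

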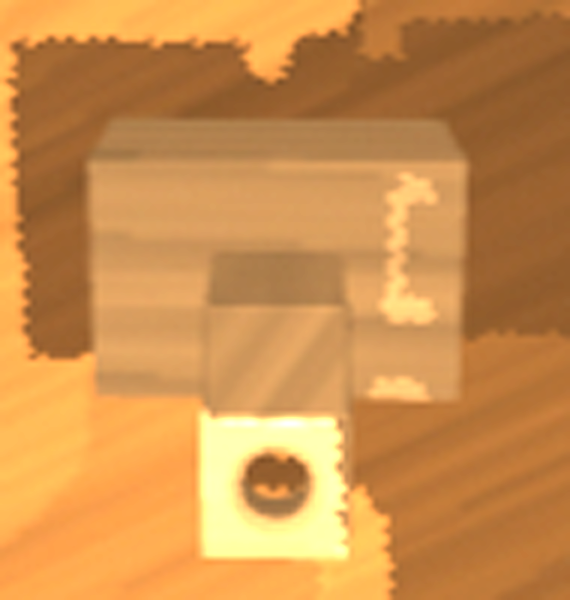

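The crop shows the block top at rows 305–412, cols 205–347, and the bridge's back edge at row 158 and front edge at row 396.

```bash
python3 - <<'E'
from h import *
d=np.load("w1.npz");K,T=d["K"],d["T"]
yaw=-.4616;x=np.array([np.cos(yaw),np.sin(yaw)]);y=np.array([-x[1],x[0]])
f=lambda u,v,z:plane(K,T,(240+u/6-.4,140+v/6-.4),z)[:2]
t=np.array([.4314,-.2697])
for n,u,v,z in [("block top",276,358,.094),("bl top back",276,305,.094),("bl top front",276,412,.094),("bl base back",276,255,.052),("br back",278,158,.052),("br front",278,396,.052),("eye",275,485,.04)]:
    p=f(u,v,z)-t;print(n,(p@x).round(4),(p@y).round(4))
E
```

```text
block top -0.0009 0.002
bl top back 0.0082 0.002
bl top front -0.0103 0.002
bl base back 0.0072 0.0022
br back 0.0253 0.0018
br front -0.0203 0.0018
eye -0.0427 0.0025
```

Call:
step_arm(deltas="0 0.0022 -0.03 0; 0 0 -0.03 0; 0 0 -0.03 0; 0 0 -0.03 0; 0 0 -0.02 0; 0 0 -0.015 0; 0 0 -0.01 0; 0 0 -0.008 0; 0 0 -0.006 0; 0 0 0 0")

```text
time: 2.65
eef_pos: [0.4319, -0.2669, 0.0596]
orientation: [0.973, -0.229, -0.0, -0.0]
contact_force: [0.5, 0.1, -0.2]
width: 0.07
grasp_force: 0.0
```

Call:
step_arm(deltas="0 0 0 0; 0 0 0 0; 0 0 0 0; 0 0 0 0; 0 0 0 0; 0 0 0 0; 0 0 0 0; 0 0 0 0; 0 0 0 0; 0 0 0 0", claw=0, squeeze=35)

```text
time: 3.9
eef_pos: [0.4319, -0.2671, 0.0597]
orientation: [0.973, -0.229, -0.0, 0.0]
contact_force: [-1.1, -0.3, -0.4]
width: 0.0236
grasp_force: 35.0
```

Call:
step_arm(deltas="0 0 0.03 0; 0 0 0.05 0; 0 0 0.05 0; 0 0 0.05 0; 0.008 0.036 0 0.0616; 0.008 0.036 0 0.0616; 0.008 0.036 0 0.0616; 0.008 0.036 0 0.0616; 0.008 0.036 0 0.0616; 0.008 0.036 0 0.0616")

```text
time: 5.15
eef_pos: [0.4796, -0.0494, 0.2394]
orientation: [0.999, -0.045, -0.0, -0.0]
contact_force: [-0.6, -0.9, -2.4]
width: 0.0236
grasp_force: 35.0
```

Call:
step_arm(deltas="0.008 0.036 0 0.0616; 0.008 0.036 0 0.0616; 0.008 0.036 0 0.0616; 0.008 0.036 0 0.0616; 0 0 0 0; 0 0 0 0; 0 0 0 0; 0 0 0 0; 0 0 0 0; 0 0 0 0")

```text
time: 6.4
eef_pos: [0.5119, 0.0928, 0.2397]
orientation: [0.997, 0.077, -0.0, 0.0]
contact_force: [0.5, 0.0, -2.3]
width: 0.024
grasp_force: 35.0
```

```bash
python3 - <<'E'
from h import *
s=ctrl.get_state();im=ctrl.grab_frame("wrist");K,T=cam("wrist",s)
np.savez("w2.npz",K=K,T=T,p=s["eef_pos"],q=s["orientation"]);print(s["eef_pos"],s["width"],R.from_quat(s["orientation"]).as_matrix()[:,0])
cv2.imwrite("pics/w2raw.png",im)
cv2.imwrite("pics/w2.png",cv2.resize(im,(800,600),interpolation=cv2.INTER_CUBIC))
E
```

```text
[0.5119417  0.09284282 0.23973055] 0.023960309653666842 [ 9.88247819e-01  1.52860222e-01 -1.73910917e-05]
```

View pics/w2.png

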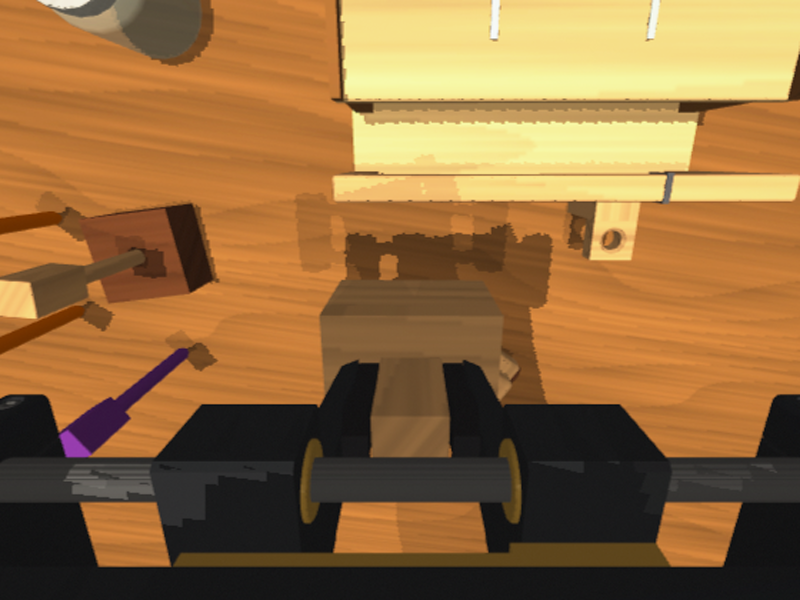

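The wrist view shows the held hanger square and the rail level in the image, at rows 175–201, left end at column 333. The mark is at (669,188) and the bracket eye at (612,239), in 800×600 pixels.

```bash
python3 - <<'E'
from h import *
d=np.load("w2.npz");K,T=d["K"],d["T"]
f=lambda u,v,z:plane(K,T,((u+.5)*.7-.5,(v+.5)*.7-.5),z)
m=f(669,188,.12);e=f(612,239,.06);l=f(334,188,.12)
x=np.array([.98825,.15286]);y=np.array([-x[1],x[0]]);t=d["p"][:2]
for n,p in [("mark",m),("eye",e),("left end",l),("front edge L",f(340,201,.12)),("back L",f(340,175.5,.12)),("front edge R",f(780,201,.12)),("back R",f(780,175.5,.12)),
 ("hanger br back mid",f(412,317,.2397-.0597+.052)),("br L",f(320,317,.232)),("br R",f(502,317,.232))]:
    q=p[:2]-t;print(n,p.round(4),(q@x).round(4),(q@y).round(4))
for n,uv in [("mk",(235+548/6-.42,180+143/6-.42)),("eye",(235+550/6-.42,180+269/6-.42))]:
    k=cam("top");q=plane(*k,uv,.12 if n=="mk" else .06)[:2]-t;print("top",n,q@x,q@y)
E
```

```text
mark [ 0.6009 -0.0483  0.12  ] 0.0663 -0.153
eye [ 0.5606 -0.0533  0.06  ] 0.0257 -0.1519
left end [0.5704 0.1482 0.12  ] 0.0663 0.0458
front edge L [0.5635 0.1439 0.12  ] 0.0587 0.0426
back L [0.5781 0.1454 0.12  ] 0.0734 0.0419
front edge R [ 0.6038 -0.1165  0.12  ] 0.0588 -0.2209
back R [ 0.6177 -0.1104  0.12  ] 0.0735 -0.217
hanger br back mid [0.5373 0.0966 0.232 ] 0.0256 -0.0002
br L [0.532  0.1307 0.232 ] 0.0256 0.0343
br R [0.5425 0.0632 0.232 ] 0.0256 -0.0339
top mk 0.0664743356803773 -0.15469600196967265
top eye 0.027069008192416987 -0.1550187711137505
```

Call:
step_arm(deltas="0.0267 0.0043 0 0; 0.03 0.004 0 0; 0.01 0.002 0 0; 0 0 0 0; 0 0 -0.02 0; 0 0 -0.02 0; 0 0 -0.012 0; 0 0 0 0; 0 0 0 0; 0 0 0 0")

```text
time: 7.7
eef_pos: [0.5791, 0.1035, 0.1885]
orientation: [0.997, 0.077, 0.001, -0.0]
contact_force: [-0.1, 0.6, -1.5]
width: 0.0239
grasp_force: 35.0
```

Call:
step_arm(deltas="0 0 -0.006 0; 0 0 -0.006 0; 0 0 -0.006 0; 0 0 -0.006 0; 0 0 -0.006 0; 0 0 -0.006 0; 0 0 -0.006 0; 0 0 0 0; 0 0 0 0; 0 0 0 0")

```text
time: 8.95
eef_pos: [0.5789, 0.1034, 0.146]
orientation: [0.997, 0.077, 0.0, -0.0]
contact_force: [0.9, 0.3, -1.5]
width: 0.0236
grasp_force: 35.0
```

No contact, so the rail is inside the slot. Now lowering to seat.

Call:
step_arm(deltas="0 0 -0.002 0; 0 0 -0.002 0; 0 0 -0.001 0; 0 0 -0.001 0; 0 0 -0.001 0; 0 0 0 0; 0 0 0 0; 0 0 0 0; 0 0 0 0; 0 0 0 0")

```text
time: 10.2
eef_pos: [0.5788, 0.1033, 0.1396]
orientation: [0.997, 0.077, 0.0, 0.0]
contact_force: [-2.3, -1.0, 5.7]
width: 0.0239
grasp_force: 34.9
```

Call:
step_arm(deltas="0.0012 -0.008 0 0; 0.0017 -0.0109 0 0; 0.0017 -0.0109 0 0; 0.0017 -0.0109 0 0; 0.0017 -0.0109 0 0; 0.0017 -0.0109 0 0; 0.0017 -0.0109 0 0; 0.0017 -0.0109 0 0; 0.0017 -0.0109 0 0; 0.0017 -0.0109 0 0")

```text
time: 11.45
eef_pos: [0.596, -0.0023, 0.1395]
orientation: [0.997, 0.077, 0.001, -0.001]
contact_force: [0.7, 5.4, 6.6]
width: 0.0237
grasp_force: 35.0
```

Call:
step_arm(deltas="0.0008 -0.005 0 0; 0.0008 -0.005 0 0; 0.0008 -0.005 0 0; 0.0008 -0.005 0 0; 0.0008 -0.005 0 0; 0.0008 -0.005 0 0; 0.0008 -0.005 0 0; 0 0 0 0; 0 0 0 0; 0 0 0 0")

```text
time: 12.7
eef_pos: [0.6016, -0.0379, 0.1396]
orientation: [0.997, 0.077, 0.001, -0.0]
contact_force: [-0.7, 2.3, 6.6]
width: 0.0235
grasp_force: 34.9
```

```bash
python3 - <<'E'
from h import *
s=ctrl.get_state();im=ctrl.grab_frame("wrist");K,T=cam("wrist",s)
np.savez("w3.npz",K=K,T=T,p=s["eef_pos"]);cv2.imwrite("pics/w3raw.png",im)
tp=ctrl.grab_frame("top");cv2.imwrite("pics/top3.png",tp)
o=np.zeros((600,800,3),np.uint8)
o[:300,:400]=cv2.resize(im,(400,300));o[:300,400:800]=cv2.resize(tp[175:250,285:385],(400,300),interpolation=cv2.INTER_CUBIC)
o[300:,:400]=cv2.resize(im[60:210,187:387],(400,300),interpolation=cv2.INTER_CUBIC)
sc=ctrl.grab_frame("scene");o[300:,400:]=cv2.resize(sc[180:255,185:285],(400,300),interpolation=cv2.INTER_CUBIC)
cv2.imwrite("pics/c3.png",o);print(s["eef_pos"],s["contact_force"])
E
```

```text
[ 0.6016046  -0.03794636  0.13958322] [-0.69603345  2.30805254  6.6389053 ]
```

View pics/c3.png

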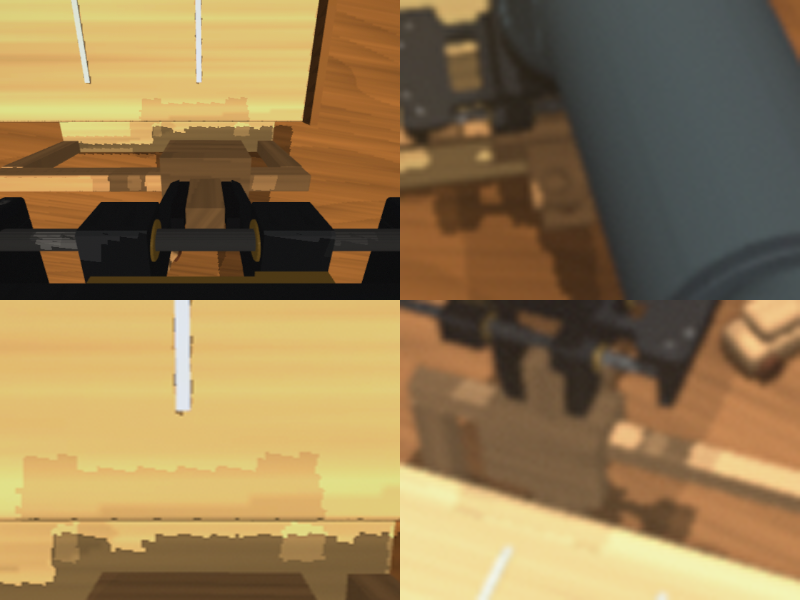

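Hanger seated (about 8 N up), ~10.5 mm short of the mark. The wrist view is occluded by the gripper, so I'll slide the rest and release.

Call:
step_arm(deltas="0.0004 -0.0026 0 0; 0.0004 -0.0026 0 0; 0.0004 -0.0026 0 0; 0.0004 -0.0026 0 0; 0 0 0 0; 0 0 0 0; 0 0 0 0; 0 0 0 0; 0 0 0 0; 0 0 0 0")

```text
time: 14.1
eef_pos: [0.6031, -0.0478, 0.1395]
orientation: [0.997, 0.077, 0.001, -0.001]
contact_force: [-0.8, 3.9, 7.8]
width: 0.0234
grasp_force: 35.0
```

Call:
step_arm(deltas="0 0 0 0; 0 0 0 0; 0 0 0 0; 0 0 0 0; 0 0 0.02 0; 0 0 0.04 0; 0 0 0.05 0; 0 0 0.02 0; -0.02 -0.003 0 0; -0.02 -0.003 0 0", claw=0.06)

```text
time: 15.35
eef_pos: [0.5623, -0.0541, 0.2706]
orientation: [0.997, 0.077, 0.001, 0.0]
contact_force: [-0.2, 0.5, 0.1]
width: 0.06
grasp_force: 0.0
```

```bash
cat > look.py <<'E'
from h import *
import sys
n=sys.argv[1]
s=ctrl.get_state();im=ctrl.grab_frame("wrist");K,T=cam("wrist",s)
np.savez(n+".npz",K=K,T=T,p=s["eef_pos"],q=s["orientation"]);cv2.imwrite(f"pics/{n}raw.png",im)
cv2.imwrite(f"pics/{n}.png",cv2.resize(im,(800,600),interpolation=cv2.INTER_CUBIC));print(s["time"],s["eef_pos"],R.from_quat(s["orientation"]).as_matrix()[:,0],s["contact_force"])
E
python3 look.py w4
```

```text
15.35 [ 0.56231434 -0.05408566  0.27056767] [0.98813719 0.1535583  0.00217651] [-0.20787554  0.52440158  0.08961003]
```

View pics/w4.png

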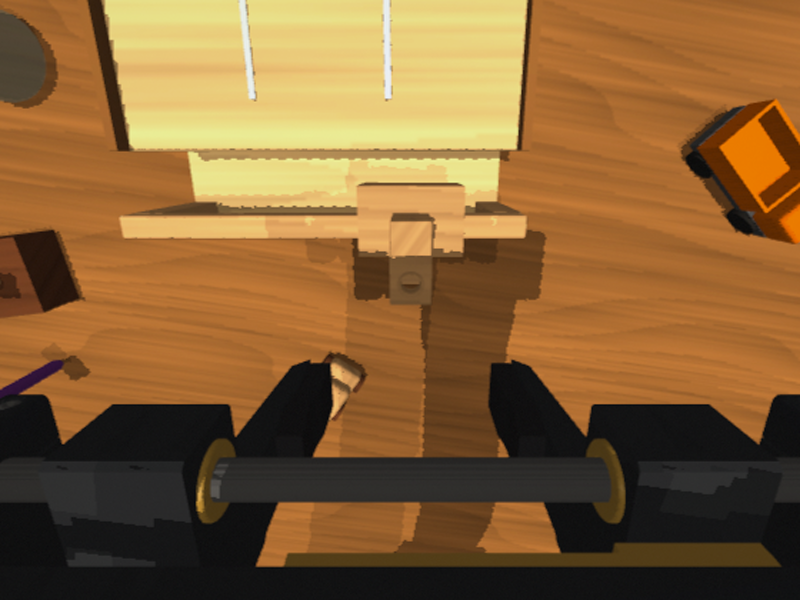

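The hanger sits square on the rail: eye at (410,282), grip block top at cols 390–433, rows 220–256, rail ends at columns 120 and 526.

```bash
python3 - <<'E'
from h import *
d=np.load("w4.npz");K,T=d["K"],d["T"]
f=lambda u,v,z:plane(K,T,((u+.5)*.7-.5,(v+.5)*.7-.5),z)
x=np.array([.98825,.1534]);x/=np.linalg.norm(x);y=np.array([-x[1],x[0]])
for n,p in [("eye",f(410,282,.12)),("left",f(120.5,227,.12)),("right",f(526.5,227,.12)),("br L",f(358,185,.132)),("br R",f(464,185,.132)),("blk",f(411.5,238,.174))]:
    print(n,p[:2].round(4),(p[:2]@x).round(4),(p[:2]@y).round(4))
for n,p in [("w2 mark",(.6009,-.0483)),("w2 eye",(.5606,-.0533)),("w2 left",(.5704,.1482)),("top mark",(.6013,-.0499)),("top eye",(.5624,-.0562)),("topL",(.5719,.1478)),("topR",(.6146,-.1279))]:
    print(n,(np.array(p)@x).round(4),(np.array(p)@y).round(4))
# crop of raw eye
im=cv2.imread("pics/w4raw.png")[170:220,262:312];im=cv2.resize(im,(600,600),interpolation=cv2.INTER_CUBIC)
cv2.imwrite("pics/w4c.png",cv2.convertScaleAbs(im,alpha=1.8))
E
```

```text
eye [ 0.5626 -0.0534] 0.5477 -0.1391
left [0.5706 0.1476] 0.5865 0.0583
right [ 0.6131 -0.1259] 0.5866 -0.2185
br L [ 0.6237 -0.0105] 0.6147 -0.106
br R [ 0.6341 -0.077 ] 0.6148 -0.1733
blk [ 0.6025 -0.0481] 0.588 -0.1399
w2 mark 0.5864 -0.1399
w2 eye 0.5458 -0.1387
w2 left 0.5864 0.059
top mark 0.5865 -0.1415
top eye 0.5471 -0.1418
topL 0.5878 0.0583
topR 0.5877 -0.2207
```

View pics/w4c.png

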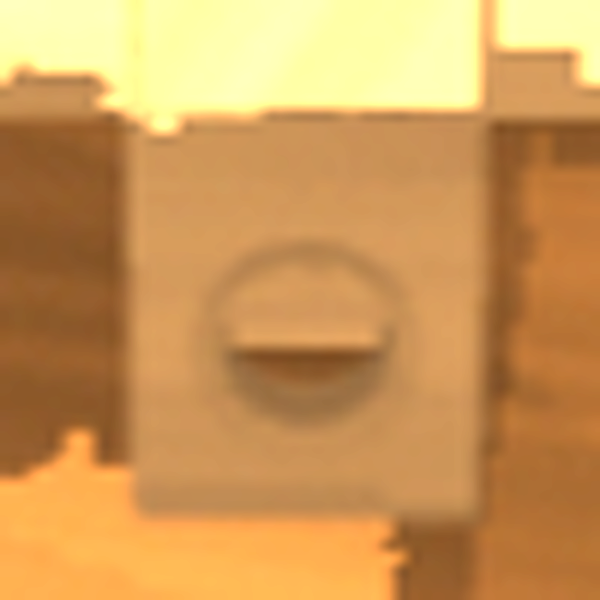

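The eye, the block centre and the rail ends agree with the mark to about 1 mm, so the hanger is in place. Next I hover above the pin.

Call:
step_arm(deltas="-0.0095 0.0457 0.005 0; -0.0095 0.0457 0.005 0; -0.0095 0.0457 0.005 0; -0.0095 0.0457 0.005 0; -0.0095 0.0457 0 0; -0.0095 0.0457 0 0; -0.0095 0.0457 0 0; -0.0095 0.0457 0 0; 0 0 0 0; 0 0 0 0")

```text
time: 16.65
eef_pos: [0.4868, 0.311, 0.2894]
orientation: [0.997, 0.077, 0.0, 0.0]
contact_force: [0.3, -0.9, 0.1]
width: 0.06
grasp_force: 0.0
```

```bash
python3 look.py w5
```

```text
16.65 [0.48684566 0.31103702 0.28937303] [9.88220910e-01 1.53031938e-01 8.11555563e-04] [ 0.26175464 -0.89027085  0.12228917]
```

View pics/w5.png

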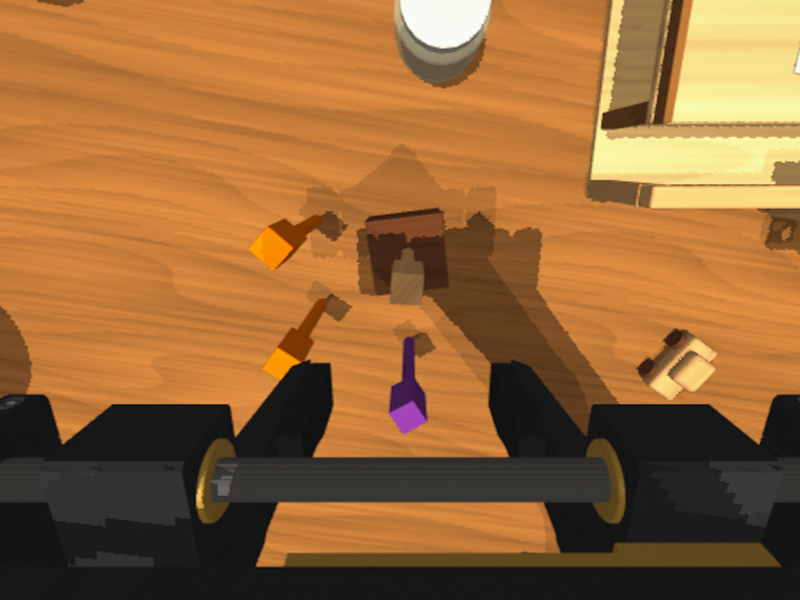

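The pin head's top face is at about cols 390–423, rows 276–304 (800×600). The lookalikes, orange (275,248), (288,360) and purple (408,415), are clear of the fingers. That used the last allowed picture, so the rest is numeric.

```bash
python3 - <<'E'
import cv2,numpy as np
im=cv2.imread("pics/w5raw.png")
g=im[:,:,1].astype(int)
for r in range(180,216,1): print(r,*g[r,268:302])
E
```

```text
180 39 39 39 39 38 39 40 38 39 40 40 38 50 73 81 83 84 84 82 83 80 69 46 38 37 39 38 38 38 36 38 37 37 37
181 39 40 39 38 38 39 39 41 48 51 46 46 61 79 81 82 84 83 83 82 82 70 48 38 37 38 38 38 38 38 38 38 37 36
182 38 37 38 38 37 38 38 53 75 79 80 81 81 81 82 81 82 81 81 82 80 72 55 46 46 45 44 42 37 37 37 37 37 36
183 38 37 37 39 38 37 38 60 80 80 80 82 81 82 82 82 81 81 81 81 79 79 78 77 77 73 69 58 39 36 36 36 37 37
184 37 38 38 37 37 38 40 62 79 80 81 81 81 82 81 81 80 80 80 80 79 79 79 78 77 77 78 69 48 37 38 38 38 38
185 38 38 38 37 38 37 45 65 80 80 81 81 83 84 83 82 81 81 79 79 78 78 79 78 78 78 78 69 48 38 37 38 38 39
186 38 38 37 37 38 38 52 73 81 81 82 83 83 83 83 82 81 81 80 79 80 80 79 78 78 79 78 71 51 37 39 36 38 38
187 38 36 38 37 37 37 54 76 82 83 82 83 83 83 83 83 81 81 80 80 79 79 79 78 79 79 79 74 57 37 36 36 36 36
188 35 36 38 37 37 37 60 81 82 83 82 83 83 83 83 83 82 82 80 80 79 80 80 80 78 78 78 75 57 36 35 35 35 34
189 36 36 37 35 35 36 61 82 82 82 84 84 84 84 84 82 81 82 81 80 80 81 80 79 80 79 79 79 65 33 32 33 33 33
190 35 35 36 34 34 39 63 81 84 86 86 87 
[... 2405 characters left out ...]
 117 116 116
211 128 127 127 128 120 104 98 96 96 97 99 100 99 97 96 95 98 101 101 103 104 105 106 106 106 108 107 107 114 114 115 117 117 117
212 128 128 128 128 124 111 100 101 105 106 106 103 100 98 99 101 103 104 104 104 106 107 107 108 109 109 107 105 111 111 113 113 113 114
213 131 132 130 130 130 129 129 129 129 129 129 128 121 112 118 120 116 111 111 109 110 112 118 120 113 112 111 113 115 115 114 113 114 114
214 136 136 136 136 136 136 134 133 133 133 131 131 131 130 131 130 130 130 130 130 131 131 133 134 135 128 119 120 120 119 117 117 118 118
215 136 137 137 136 137 138 137 136 137 137 137 137 137 136 134 134 134 133 132 132 132 132 132 131 131 126 116 115 115 116 118 118 119 120
```

```bash
python3 - <<'E'
from h import *
d=np.load("w5.npz");K,T=d["K"],d["T"]
c=[plane(K,T,q,.157) for q in [(273.8,190.6),(296.3,192.3),(295.3,213.7),(272.6,212)]]
e=lambda a:np.arctan2(a[1],a[0])
print(np.mean(c,0),[np.linalg.norm(c[i]-c[i-1]).round(4) for i in range(4)],"yaw",e(c[0]-c[3]),e(c[1]-c[2]),e((c[0]-c[1])[:2])-np.pi/2,e((c[3]-c[2])[:2])-np.pi/2, d["p"])
E
```

```text
[0.48653929 0.31391241 0.157     ] [np.float64(0.0213), np.float64(0.0213), np.float64(0.0214), np.float64(0.022)] yaw 0.08577745226287954 0.11797249773258915 0.07620607404582702 0.07509933307961703 [0.48684566 0.31103702 0.28937303]
```

Call:
step_arm(deltas="-0.0002 0.0025 -0.02 -0.068; 0 0 -0.03 0; 0 0 -0.03 0; 0 0 -0.03 0; 0 0 -0.02 0; 0 0 -0.015 0; 0 0 -0.012 0; 0 0 -0.0085 0; 0 0 -0.003 0; 0 0 0 0")

```text
time: 17.95
eef_pos: [0.4862, 0.3141, 0.1204]
orientation: [0.999, 0.043, 0.0, -0.0]
contact_force: [0.4, -0.0, 0.1]
width: 0.0596
grasp_force: 0.0
```

Call:
step_arm(deltas="0 0 0 0; 0 0 0 0; 0 0 0 0; 0 0 0 0; 0 0 0 0; 0 0 0 0; 0 0 0 0; 0 0 0 0; 0 0 0 0; 0 0 0 0", claw=0, squeeze=15)

```text
time: 19.2
eef_pos: [0.4862, 0.314, 0.1203]
orientation: [0.999, 0.043, 0.0, -0.0]
contact_force: [0.1, -0.1, 1.1]
width: 0.0219
grasp_force: 15.0
```

Call:
step_arm(deltas="0 0 0.015 0; 0 0 0.03 0; 0 0 0.04 0; 0 0 0.04 0; 0 0 0.035 0; 0.0094 -0.046 0 0.0086; 0.0094 -0.046 0 0.0086; 0.0094 -0.046 0 0.0086; 0.0094 -0.046 0 0.0086; 0.0094 -0.046 0 0.0086")

```text
time: 20.45
eef_pos: [0.5332, 0.0826, 0.2812]
orientation: [0.998, 0.065, 0.0, -0.0]
contact_force: [0.3, 0.7, -0.8]
width: 0.0221
grasp_force: 15.0
```

Call:
step_arm(deltas="0.0094 -0.046 0 0.0086; 0.0094 -0.046 0 0.0086; 0.0094 -0.046 0 0.0086; 0 0 0 0; 0 0 0 0; 0 0 0 0; 0 0 0 0; 0 0 0 0; 0 0 0 0; 0 0 0 0")

```text
time: 21.7
eef_pos: [0.5613, -0.054, 0.2802]
orientation: [0.997, 0.077, -0.0, 0.0]
contact_force: [0.4, -0.9, -0.6]
width: 0.0218
grasp_force: 15.0
```

```bash
python3 look.py w6; python3 - <<'E'
from h import *
sc=ctrl.grab_frame("scene");cv2.imwrite("pics/sc6.png",sc)
d=np.load("w6.npz");K,T=d["K"],d["T"]
s=ctrl.get_state();p=s["eef_pos"]
print("tip pred wrist px",proj(K,T,p-[0,0,.1153]),"head top",proj(K,T,p+[0,0,.037]),"upper eye",proj(K,T,[.5617,-.0543,.12]))
k=cam("scene");print("scene tip",proj(*k,p-[0,0,.1153]),"eye",proj(*k,[.5617,-.0543,.12]))
E
```

```text
21.7 [ 0.56133911 -0.05402951  0.28018096] [ 9.88062618e-01  1.54052750e-01 -1.13826204e-04] [ 0.39851688 -0.94539843 -0.61262359]
tip pred wrist px [287.6527498  207.62692883] head top [288.17897596 315.53954397] upper eye [287.85683902 194.51293354]
scene tip [224.79571729 181.53414054] eye [226.02233705 194.29657598]
```

```bash
python3 - <<'E'
import cv2
g=cv2.imread("pics/w6raw.png")[:,:,2].astype(int)
for r in range(186,232,2): print(r,*g[r,268:308])
E
```

```text
186 80 80 86 122 148 136 122 122 123 123 122 122 122 122 122 122 121 118 115 115 115 118 120 121 122 123 123 123 123 124 123 123 124 117 98 87 98 111 111 111
188 75 76 109 143 140 132 121 121 122 120 121 122 120 117 109 104 105 107 106 103 104 104 105 105 106 113 119 121 121 121 121 122 121 115 99 89 101 115 115 115
190 82 81 115 149 146 133 120 121 120 120 120 117 111 108 114 120 121 121 122 123 122 122 122 122 119 112 110 116 122 122 123 122 123 115 98 86 86 98 112 113
192 84 85 121 158 158 145 124 124 125 125 120 113 112 116 120 120 121 120 120 120 121 121 120 121 120 118 115 112 117 126 125 125 125 117 95 82 82 94 107 109
194 80 79 80 115 149 140 125 125 125 124 118 113 104 106 124 124 125 125 126 125 126 126 125 126 125 114 103 113 117 123 126 126 126 118 94 80 90 104 104 104
196 87 87 87 85 84 103 125 124 125 125 120 114 106 93 85 80 78 77 76 76 78 78 78 78 82 87 100 113 115 121 125 125 125 117 96 84 96 110 108 108
198 83 83 85 85 86 102 121 122 121 121 118 112 112 104 91 89 88 89 90 87 89 87 88 87 89 98 108 111 115 120 121 122 121 109 81 75 86 101 104 107
200 80 80 80 79 80 98
[... 1628 characters left out ...]
9 178 177 175 174 156 116 94 96 98 98 99 99 99 97 97 97 98 95 91 87 85 85 84 84 94 106 109 111 112 114 116 118 118
224 162 163 164 164 166 167 168 168 170 171 174 152 103 94 97 99 100 99 99 98 97 97 97 97 96 92 87 87 87 86 87 87 98 111 110 110 109 110 112 113
226 163 163 163 162 161 161 160 162 168 171 171 149 103 96 97 99 99 99 99 97 97 96 97 97 97 92 89 91 95 94 94 95 107 123 122 121 120 118 117 116
228 169 169 168 167 168 168 167 167 165 165 165 140 92 96 98 100 100 100 100 99 97 97 98 99 97 93 88 89 90 91 91 92 105 117 118 119 119 121 122 122
230 172 172 171 171 169 169 169 168 168 168 168 142 93 97 98 100 100 101 99 99 97 96 97 98 99 94 89 89 87 88 90 106 121 121 121 120 119 119 118 118
```

The pin's tip is at (287.3,207) and the eye centre at (287.7,194.5) in the raw image. Both match the predictions, so the pin hangs straight over the eye. Descending.

Call:
step_arm(deltas="0 0 -0.015 0; 0 0 -0.015 0; 0 0 -0.008 0; 0 0 -0.005 0; 0 0 -0.004 0; 0 0 -0.004 0; 0 0 -0.004 0; 0 0 -0.004 0; 0 0 -0.004 0; 0 0 0 0")

```text
time: 23.05
eef_pos: [0.5611, -0.0541, 0.2169]
orientation: [0.997, 0.077, -0.0, -0.0]
contact_force: [-0.8, 0.2, -0.3]
width: 0.0222
grasp_force: 15.0
```

Call:
step_arm(deltas="0 0 -0.004 0; 0 0 -0.004 0; 0 0 -0.004 0; 0 0 -0.004 0; 0 0 -0.004 0; 0 0 -0.004 0; 0 0 -0.004 0; 0 0 0 0; 0 0 0 0; 0 0 0 0")

```text
time: 24.3
eef_pos: [0.5615, -0.0541, 0.1894]
orientation: [0.997, 0.077, 0.0, 0.0]
contact_force: [-0.1, 0.1, -0.7]
width: 0.0217
grasp_force: 15.0
```

Call:
step_arm(deltas="0 0 -0.003 0; 0 0 -0.003 0; 0 0 -0.003 0; 0 0 -0.003 0; 0 0 -0.003 0; 0 0 -0.003 0; 0 0 -0.003 0; 0 0 -0.003 0; 0 0 0 0; 0 0 0 0")

```text
time: 25.55
eef_pos: [0.5612, -0.0541, 0.1651]
orientation: [0.997, 0.077, -0.0, 0.0]
contact_force: [-0.2, -0.5, -0.7]
width: 0.0221
grasp_force: 15.0
```

Tip is about 10 mm into the bracket's eye with no contact.

Call:
step_arm(deltas="0 0 -0.003 0; 0 0 -0.003 0; 0 0 -0.003 0; 0 0 -0.003 0; 0 0 -0.003 0; 0 0 -0.003 0; 0 0 -0.002 0; 0 0 -0.002 0; 0 0 0 0; 0 0 0 0")

```text
time: 26.8
eef_pos: [0.5612, -0.0541, 0.1431]
orientation: [0.997, 0.077, -0.0, 0.0]
contact_force: [-1.0, -0.2, -1.0]
width: 0.0218
grasp_force: 15.0
```

Call:
step_arm(deltas="0 0 0 0; 0 0 0 0; 0 0 0 0; 0 0 0 0; 0 0 0 0; 0 0 0 0; 0 0 0 0; 0 0 0 0; 0 0 0 0; 0 0 0 0")

```text
time: 28.05
eef_pos: [0.5613, -0.0541, 0.1432]
orientation: [0.997, 0.077, -0.0, -0.0]
contact_force: [-1.9, -0.9, -1.0]
width: 0.0217
grasp_force: 15.0
```

```bash
python3 -c "
from station import ctrl
print(ctrl.close_job())"
```

```text
the job is handed in; nothing more can be done
None
```

I handed the job in after about 28 s of robot time. The hanger is seated at the mark, and the pin is held by its head through both eyes, its tip about 32 mm below the top of the bracket's eye; these are estimates from arm poses and earlier camera views, and no verdict came back.

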